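Pack cheese wedges head to tail in the display frame

ROBOT

A 6-joint arm with a two-finger parallel gripper is mounted at the origin on the work surface. World frame = base frame: x ahead of the robot, y to its left, z up, the work surface at z = 0. Lengths are in mm, angles in degrees, forces in N, time in s.
With the tool pointing down it reaches from about 300 to 850 mm from the base axis. Payload 4.2 kg.
Tool frame: the origin (TCP) lies at the centre of the arm's flange, where the gripper is bolted on; the fingertips stand 191 mm ahead of it and the grasp point (between the pads) lies 172 mm ahead of it; y points along the fingers, x is the direction in which the jaws open and shut, and the axes are right-handed (so a half turn about y gives the same grasp; the last joint's range is limited). The gripper opens to 91 mm and grips with 3 to 60 N. Pads are 32 mm wide; open, the fingers measure 118 mm over their backs; the gripper's body (76 mm by 178 mm) begins 60 mm behind the grasp point.
Start: joints at [68.927, 18.312, 89.639, -0, 72.044, -1.146], TCP at [195.974, 540.571, 404.776] pointing down, gripper open.
Joint ranges: [-177.97, 177.97], [-48.28, 115.42], [12.27, 149.76], [-77.06, 257.06], [2.81, 150.46], [-146.56, 146.56]. Speed limits (degrees/s): [147.25, 147.25, 180, 180, 180, 180].

INTERFACE

Orientations are given as [roll, pitch, yaw] about the fixed x, y, z axes, in that order (R = Rz(yaw) Ry(pitch) Rx(roll)).
In Python, from workcell import env gives the robot as it stands.
- The arm moves only by the tool carry_out, never from a script. Its argument "increments" is a list of rows, each a list of 3 entries, a list of its own where there are three numbers: the turn, a rotation vector about the tool's x, y, z in rad, then the shift along the tool's x, y, z in mm, then the closure, from 0 (fully open) to 1 (shut). In form: [[[wx, wy, wz], [dx, dy, dz], claw], ...]. A call has 1 to 10 rows; each row is the pose to reach, as a shift and turn from the pose commanded when the call began, along the tool's axes at that moment; what a row does not reach only later rows make up. A row lasts 1/12 s, in which the tool goes at most 41.7 mm and 7.16 degrees, less where a joint would pass 70% of its speed; a pose out of reach is approached as far as the arm can. A call with a gripper value outside its range is refused whole. The fingers move at their own pace and stop on an object; "force" is the grip in N (left out, the last holds). Time passes only in rows, so rows that repeat a pose let the fingers close. It gives the time, the measured TCP pose, the force and the opening at its end, in the units of the state.
- env.state(): the state, without advancing time (a new reading comes with each control period).
- env.grab_frame(name): name is "scene" or "top" or "wrist"; returns a dict with "frame" (400x640x3 uint8, blue, green, red), "z_map" (400x640 float32, mm along the optical axis (not along the pixel's ray), 0 where there is no reading), "camera_matrix" (3x3 intrinsics, pixels), "rvec" (rotation vector, rad) and "tvec" (3), from world to camera coordinates, as OpenCV has them; the wrist camera has in their place "hand_eye" (4x4, takes a point from camera to tool coordinates, whose origin is the TCP and whose axes are the tool frame's). Camera axes: x right, y down, z forward; pixel columns grow to the right and rows downward; lengths in mm; the calibration is good to about 2 mm. The wrist camera is an equidistant fisheye: a pixel r from the principal point sees the ray r / f radians off the axis. A picture is of the moment at which its call begins: read the wrist's pose just before it.
- env.job_done(): hands the job in, once; it reports no verdict.
The state is a dict: "time_s": time; "qpos": joint angles; "qvel": joint speeds; "effort": joint torques, N m; "ee_pos": TCP position; "ee_rot": TCP orientation; "force": force on the tool from outside, world axes, zero at the start; "torque": the same for the moment, N m; "gripper_width": finger opening in mm.
Only numpy, scipy, OpenCV 4.12 (cv2) and the standard library are available. Lean on these libraries where they do the work, as an engineer would, in place of code of your own. Each camera call takes 0.05 s, during which the arm holds its last target. There are 200 camera calls.

TASK

Two cheese wedges stand crooked in the display: finish the job and pack all four into the open-fronted wooden frame on the bakery counter, lying flat and alternately head to tail so that together they fill it as one tight rectangle, each pushed right back against the rear rail. Slide the wedges along the counter, never lifting them, and leave the jar, the slate sign and the two loaves where they stand.

Things in the scene. Friction and masses are not known exactly. Their poses are not given: they have to be found in the camera images.
- frame: Fixed dark wood frame: rear rail and two side rails, 12 mm thick, 25 high; front (towards the robot) open, no floor (white paper liner). Pocket 120 mm deep, 186 wide, for four wedges in two pairs (180 mm). Origin: pocket centre on the counter; x points in to the rear rail (inner face x = +60, mouth x = -60), y left (side rails' inner faces y = +93, -93)
- wedge_black_mid (a point): Slippery waxed cheese wedge lying flat, black wax on its wide end: 120 mm long, 45 high, 270 g; from above a right-angled trapezoid, wide end 58 mm (at x = +60), narrow end 32 mm (x = -60), straight side at y = +29, slanting side from y = -29 (wide end) to -3 (narrow end). Point: middle of that box, 22.5 mm up. Starts in the frame's left part, wide end to the rear, not yet home.
- wedge_red_mid (a point): Slippery waxed cheese wedge lying flat, red wax on its wide end: 120 mm long, 45 high, 270 g; from above a right-angled trapezoid, wide end 58 mm (at x = +60), narrow end 32 mm (x = -60), straight side at y = +29, slanting side from y = -29 (wide end) to -3 (narrow end). Point: middle of that box, 22.5 mm up. Same shape and hand as the others; starts on the counter at any yaw.
- wedge_green_mid (a point): Slippery waxed cheese wedge lying flat, green wax on its wide end: 120 mm long, 45 high, 270 g; from above a right-angled trapezoid, wide end 58 mm (at x = +60), narrow end 32 mm (x = -60), straight side at y = +29, slanting side from y = -29 (wide end) to -3 (narrow end). Point: middle of that box, 22.5 mm up. Starts in the frame right of its middle, wide end to the rear, not yet home.
- wedge_blue_mid (a point): Slippery waxed cheese wedge lying flat, blue wax on its wide end: 120 mm long, 45 high, 270 g; from above a right-angled trapezoid, wide end 58 mm (at x = +60), narrow end 32 mm (x = -60), straight side at y = +29, slanting side from y = -29 (wide end) to -3 (narrow end). Point: middle of that box, 22.5 mm up. Same shape and hand as the others; starts on the counter at any yaw.
- jar: amber glass jar with a brass lid, 66 mm across, 100 mm high, 400 g, bystander; origin at the centre of its underside
- sign: blank slate sign standing on a dark wood foot, bystander, 250 g: foot 45 (x) by 70 (y) by 22 mm, slate 66 mm wide, 97 mm high in all; origin at the centre of its underside
- boule: round brown loaf, 140 mm across, 85 mm high, 400 g, bystander; origin at the centre of its underside
- loaf: pale tin loaf, 150 mm long (y) by 88 mm wide (x), 85 mm high, 450 g, bystander; origin at the centre of its underside

How it is judged:
By the outcome, as a careful person would: the job done as asked, in the order asked, and still so for the second after the job is handed in, with the robot touching nothing.
It also fails if it takes over 72 s, if anything falls off the work surface, if the arm or the gripper's body presses on something with over 40 N, if the wrist force passes 120 N, or if a joint passes its speed limit or range.

## Working session

There is one attempt and no reset: what is moved stays moved. The work goes in short steps, Python scripts to look and compute and a tool call to move; the robot and the scene stay as the last step left them, time stands still between calls to the robot, and variables do not carry over. Pictures are saved under pics/ and viewed, about 8 in all and at most 12, crops included, and the job is handed in when it is done.

Besides the shell and the picture viewer there is one more tool, called after "Request:" as name(argument=value, ...) on one line, values as JSON. carry_out: Moves the arm, as the interface text tells. Its arguments: {"type":"object","properties":{"increments":{"type":"array","items":{"type":"array"}},"force":{"type":"number"}},"required":["increments"]}

```bash
ls; mkdir -p pics
cat > h.py <<'E'
import numpy as np, cv2
from workcell import env
def save(n,f): cv2.imwrite('pics/'+n+'.png',f)
def cloud(c):
    z=c['z_map'];K=c['camera_matrix'];R,_=cv2.Rodrigues(np.array(c['rvec'],float))
    v,u=np.indices(z.shape);p=np.stack([(u-K[0,2])/K[0,0]*z,(v-K[1,2])/K[1,1]*z,z],-1)
    return (p-np.array(c['tvec']).ravel())@R
E
python3 - <<'E'
from h import *
s=env.state();print(s)
for n in('top','scene'):
    c=env.grab_frame(n);save(n+'0',c['frame'])
    np.savez(n+'0.npz',**c);print(n,c['camera_matrix'],c['rvec'],c['tvec'])
E
```

```text
pics
{'time_s': 0.0, 'qpos': array([ 6.89273422e+01,  1.83524570e+01,  8.97086941e+01, -1.27516513e-03,
        7.20441313e+01, -1.14659394e+00]), 'qvel': array([-0.03616372, -0.0233013 , -0.12063627, -0.01433479, -0.07214936,
       -0.06324462]), 'effort': array([ 2.27352008e-03, -4.12478435e+01, -2.31972903e+01,  7.30397925e-02,
        4.57240990e-02, -1.51472696e-04]), 'ee_pos': array([195.90939729, 540.40910719, 403.89629027]), 'ee_rot': array([-89.99910534,   0.10528559,  70.07433115]), 'force': array([ 0.53074442,  0.06270449, -0.19561599]), 'torque': array([-0.01544328,  0.00652223, -0.06767167]), 'gripper_width': 91.11430528609495}
top [[513.37156737   0.         320.59837313]
 [  0.         513.37156737 195.48760196]
 [  0.           0.           1.        ]] [ 2.1293235  -2.17578386  0.13889046] [   4.16866598  511.76108592 1468.55448049]
scene [[482.83088673   0.         316.21781151]
 [  0.         482.83088673 202.19638762]
 [  0.           0.           1.        ]] [ 2.24148393  0.77555638 -0.3091741 ] [-408.00195969 -210.72934186 1567.4172834 ]
```

View pics/top0.png

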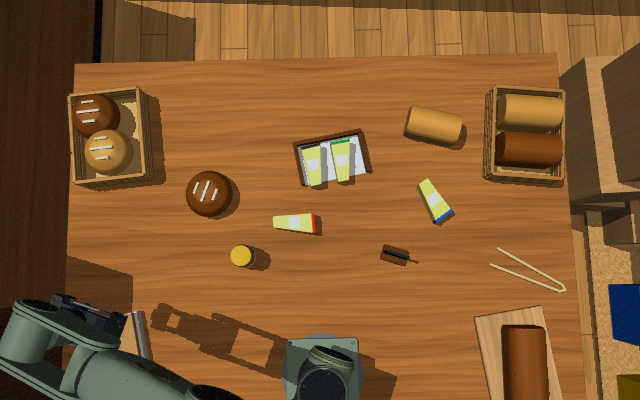

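View pics/scene0.png

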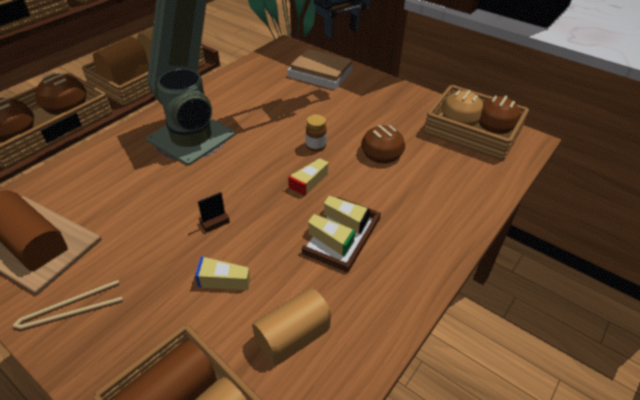

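```bash
cat >> h.py <<'E'
from scipy.optimize import minimize
W=np.array([[60,29],[60,-29],[-60,-3],[-60,29]],float)
def sd(p,poly):  # signed distance >0 inside, convex clockwise-listed
    q=np.roll(poly,-1,0);d=q-poly;n=np.stack([d[:,1],-d[:,0]],1)/np.linalg.norm(d,axis=1)[:,None]
    return np.min((p[:,None,:]-poly)@n.T.reshape(2,-1)[:, :] .reshape(2,-1) if 0 else np.einsum('ijk,jk->ij',p[:,None,:]-poly,n),1)
def soft(s,w=2.): return 1/(1+np.exp(-np.clip(s/w*2,-30,30)))
RL=[np.array(a,float) for a in ([[72,105],[72,-105],[60,-105],[60,105]],[[60,105],[60,93],[-60,93],[-60,105]],[[60,-93],[60,-105],[-60,-105],[-60,-93]])]
def chk(poly):
    c=poly.mean(0); return poly if sd(c[None],poly)[0]>0 else poly[::-1]
W=chk(W);RL=[chk(r) for r in RL]
def local(p,t):
    c,s=np.cos(t[2]),np.sin(t[2]);d=p-t[:2];return np.stack([d[:,0]*c+d[:,1]*s,-d[:,0]*s+d[:,1]*c],1)
def fit(p,m,polys,t0,w=2.):
    f=lambda t:np.mean((np.max([soft(sd(local(p,t),q),w) for q in polys],0)-m)**2)
    S=np.array([1,1,.01]);best=None
    for k in range(2):
        r=minimize(lambda u:f(np.array(t0)+u*S),np.zeros(3),method='Nelder-Mead',options=dict(initial_simplex=[[0,0,0],[6,0,0],[0,6,0],[0,0,8]],xatol=.02,fatol=1e-7,maxiter=400));t0=np.array(t0)+r.x*S
    return t0,r.fun
def planexy(c,h):  # intersect pixel rays with plane z=h
    K=c['camera_matrix'];R,_=cv2.Rodrigues(np.array(c['rvec'],float));o=-R.T@np.array(c['tvec']).ravel()
    v,u=np.indices(c['z_map'].shape);d=np.stack([(u-K[0,2])/K[0,0],(v-K[1,2])/K[1,1],np.ones(u.shape)],-1)@R
    return (o+d*((h-o[2])/d[...,2])[...,None])[...,:2]
E
python3 - <<'E'
from h import *
c=dict(np.load('top0.npz'));P=cloud(c);Z=P[...,2]
print('table z',np.median(Z[260:280,330:370]), Z[210:235,430:440].max())
m=((Z>38)&(Z<52)).astype(np.uint8)
n,L,st,ce=cv2.connectedComponentsWithStats(m)
xy=planexy(c,45)
for i in range(1,n):
    if st[i,4]<150 or st[i,4]>2500: continue
    p=P[L==i][:,:2];cen=p.mean(0)
    print(i,ce[i].round(),st[i,4],cen.round(),P[L==i][:,2].mean().round(1))
    if st[i,4]>900 : continue
    _,_,vt=np.linalg.svd(p-cen);a=np.arctan2(vt[0,1],vt[0,0])
    b=st[i];sl=np.s_[b[1]-5:b[1]+b[3]+5,b[0]-5:b[0]+b[2]+5]
    q=xy[sl].reshape(-1,2);mm=(L[sl]==i).ravel()
    for k in(0,np.pi):
        t,f=fit(q,mm,[W],[*cen,a+k]);print('   ',t[:2].round(1),np.degrees(t[2]).round(1),f.round(4))
xy=planexy(c,25);sl=np.s_[120:200,280:385]
mm=((Z[sl]>17)&(Z[sl]<32)).ravel();q=xy[sl].reshape(-1,2)
ok=~((Z[sl]>=32).ravel())
for a in(0,8,14):
    t,f=fit(q[ok],mm[ok],RL,[*xy[160,332],np.radians(a)]);print('frame',t[:2].round(1),np.degrees(t[2]).round(1),f.round(4))
for n,(u,v) in dict(jar=(241,256),sign=(397,255),boule=(209,193),loaf=(433,126)).items(): print(n,P[v,u].round())
E
```

```text
table z -0.22015881174727972 1522.8082217251779
1 [631. 101.] 282 [ 774. -935.] 44.5
    [  760.  -1037.6] -135.2 0.1105
    [  808.  -1082.9] 61.1 0.1105
32 [341. 158.] 607 [619. -69.] 44.5
    [613.7 -62.1] -176.8 0.1098
    [614.  -75.8] 9.5 0.0219
33 [312. 163.] 594 [608.  15.] 44.6
    [604.2  20.9] -175.1 0.1077
    [603.5   7.9] 13.0 0.0278
44 [218. 198.] 179 [510. 291.] 45.0
    [302.1 396.9] -49.7 0.0627
    [516.6 162.7] 400.0 0.0627
52 [434. 200.] 633 [ 489. -336.] 44.5
    [ 490.8 -327.5] -145.6 0.0178
    [ 496.4 -339. ] 30.0 0.0749
64 [295. 222.] 632 [434.  67.] 44.9
    [440.7  72.1] 88.1 0.1078
    [428.1  73. ] 273.0 0.0208
81 [130. 337.] 410 [123. 536.] 48.0
    [129.8 546.9] -171.0 0.17
    [127.3 533.7] 22.8 0.2022
frame [623.9 -40.3] 10.5 0.0128
frame [623.9 -40.3] 10.5 0.0128
frame [623.9 -40.3] 10.5 0.0128
jar [340. 216.  99.]
sign [ 333. -213.  101.]
boule [520. 310.  79.]
loaf [ 702. -336.   76.]
```

Request:
carry_out(increments=[[[0,2.61,0],[-430,0,-543],1],[[0,2.61,0],[-430,0,-543],1],[[0,2.61,0],[-430,0,-543],1],[[0,2.61,0],[-430,0,-543],1],[[0,2.61,0],[-430,0,-543],1],[[0,2.61,0],[-430,0,-543],1],[[0,2.61,0],[-430,0,-543],1],[[0,2.61,0],[-430,0,-543],1],[[0,2.61,0],[-430,0,-543],1],[[0,2.61,0],[-430,0,-543],1]])

```text
time_s: 0.93
ee_pos: [415.3, 184.1, 404.7]
ee_rot: [-90.0, 0.0, -1.9]
force: [1.1, 0.5, -0.9]
gripper_width: 27.4
```

```bash
cat >> h.py <<'E'
from scipy.spatial.transform import Rotation as Ro
FR=[623.9,-40.3,10.5]
try: FR=list(np.load('fr.npy'))
except Exception: pass
def f2w(x,y):
    a=np.radians(FR[2]);return FR[0]+x*np.cos(a)-y*np.sin(a),FR[1]+x*np.sin(a)+y*np.cos(a)
def plan(*targets):   # targets (x,y,zTCP,psi): increments from the present pose
    s=env.state();p=s['ee_pos'];R=Ro.from_euler('xyz',s['ee_rot'],degrees=True)
    print('t',s['time_s'].round(2) if hasattr(s['time_s'],'round') else s['time_s'],'at',p.round(1),s['ee_rot'].round(1),'F',s['force'].round(1),'w',round(s['gripper_width'],1))
    for x,y,z,psi in targets:
        rv=(R.inv()*Ro.from_euler('xyz',[-90,0,psi],degrees=True)).as_rotvec();d=R.inv().apply(np.array([x,y,z])-p)
        print('  turn',rv.round(3),'shift',d.round(1),'rows>=',int(np.ceil(max(np.linalg.norm(d)/41.7,np.degrees(np.linalg.norm(rv))/7.16))))
E
python3 -c "
from h import *
plan((560,-50,404,-79.5))"
```

```text
t 0.9333 at [415.3 184.1 404.7] [-90.    0.   -1.9] F [ 1.1  0.5 -0.9] w 27.4
  turn [ 0.     1.354 -0.   ] shift [ 152.4    0.6 -229.1] rows>= 11
```

Request:
carry_out(increments=[[[0,1.354,0],[152,0,-229],1],[[0,1.354,0],[152,0,-229],1],[[0,1.354,0],[152,0,-229],1],[[0,1.354,0],[152,0,-229],1],[[0,1.354,0],[152,0,-229],1],[[0,1.354,0],[152,0,-229],1],[[0,1.354,0],[152,0,-229],1],[[0,1.354,0],[152,0,-229],1],[[0,1.354,0],[152,0,-229],1],[[0,1.354,0],[152,0,-229],1]])

```text
time_s: 1.77
ee_pos: [560.9, -47.8, 403.9]
ee_rot: [-90.1, 0.0, -73.6]
force: [-0.4, 0.4, -0.5]
gripper_width: 0.5
```

```bash
cat >> h.py <<'E'
def wrist():
    s=env.state();c=env.grab_frame('wrist');K=c['camera_matrix'];z=c['z_map']
    v,u=np.indices(z.shape);a=(u-K[0,2])/K[0,0];b=(v-K[1,2])/K[1,1];r=np.hypot(a,b)+1e-9
    k=np.where(r<1.3,np.tan(np.minimum(r,1.3))/r,np.nan);ray=np.stack([a*k,b*k,np.ones_like(r)],-1)
    H=np.array(c['hand_eye']);R=Ro.from_euler('xyz',s['ee_rot'],degrees=True).as_matrix()
    d=ray@(R@H[:3,:3]).T;o=R@H[:3,3]+s['ee_pos'];P=o+d*z[...,None];P[(z<=0)]=np.nan
    return c,P,o,d
def onplane(o,d,h): return (o+d*((h-o[2])/d[...,2])[...,None])[...,:2]
def orth(c,o,d,h,x0,x1,y0,y1,s): # top-down picture of plane h, 1 px = s mm, x up, y left
    K=c['camera_matrix'];raise NotImplementedError
def fitall(P,o,d,t0s,frame=True,hw=45):
    Z=P[...,2];out={}
    if frame:
        q=onplane(o,d,25);g=np.hypot(q[...,0]-FR[0],q[...,1]-FR[1])<170
        g&=(d[...,2]<-.2)&np.isfinite(Z)&(Z<33);i=np.flatnonzero(g);i=i[::max(1,len(i)//12000)]
        t,f=fit(q.reshape(-1,2)[i],((Z>17)&(Z<33)).ravel()[i],RL,[FR[0],FR[1],np.radians(FR[2])],1.5)
        out['frame']=t;print('frame',t[:2].round(1),np.degrees(t[2]).round(2),f.round(4))
        FR[:]=[t[0],t[1],np.degrees(t[2])]
    q=onplane(o,d,hw)
    for n,t0 in t0s.items():
        lq=local(q.reshape(-1,2),np.array([t0[0],t0[1],np.radians(t0[2])]))
        g=(d[...,2].ravel()<-.2)&np.isfinite(Z.ravel())&(sd(lq,W)>-12);i=np.flatnonzero(g)
        if len(i)<500: print(n,'out of view');continue
        i=i[::max(1,len(i)//12000)]
        t,f=fit(q.reshape(-1,2)[i],(Z>39).ravel()[i],[W],[t0[0],t0[1],np.radians(t0[2])],1.5)
        a=np.radians(FR[2]);dx,dy=t[:2]-FR[:2]
        print(n,t[:2].round(1),np.degrees(t[2]).round(2),'f=',f.round(4),'in frame',np.round([dx*np.cos(a)+dy*np.sin(a),-dx*np.sin(a)+dy*np.cos(a)],1),((np.degrees(t[2])-FR[2]+180)%360-180).round(2))
        out[n]=t
    return out
E
python3 - <<'E'
from h import *
c,P,o,d=wrist();save('w1',c['frame']);print(o,c['camera_matrix'])
fitall(P,o,d,dict(black=(603.5,7.9,13),green=(614,-75.8,9.5),red=(428.1,73,-87),blue=(490.8,-327.5,-145.6)))
np.save('fr.npy',FR)
plan()
E
```

```text
[637.76411489 -25.29253162 384.79608188] [[309.70691629   0.         314.68969637]
 [  0.         309.70691629 203.45537206]
 [  0.           0.           1.        ]]
frame [624.5 -41.9] 10.5 0.0106
black [603.9   6.2] 13.06 f= 0.0111 in frame [-11.5  51. ] 2.56
green [614.1 -77.5] 9.77 f= 0.0116 in frame [-16.7 -33.1] -0.74
red [429.4  69.1] -86.58 f= 0.1489 in frame [-171.7  144.7] -97.08
blue [ 491.7 -327.2] -144.75 f= 0.2109 in frame [-182.6 -256.4] -155.25
t 1.8167 at [560.7 -47.5 404. ] [-90.1   0.  -73.8] F [0.6 0.4 0.1] w 0.4
```

View pics/w1.png

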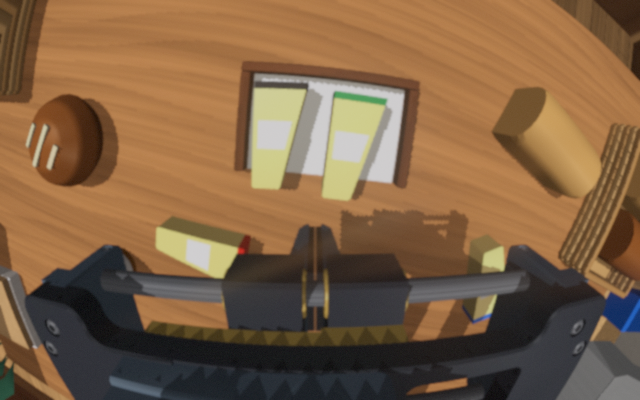

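Run:
```python
from h import *
F=lambda x,y,z,ps:(*f2w(x,y),z,ps)
plan(F(-25,18.5,270,-91.7),F(-25,18.5,200,-91.7),F(-25,37,200,-91.7),F(-25,33,200,-91.7),F(-25,33,262,-91.7),F(-14,-72,262,-91.7),F(-14,-72,200,-91.7),F(-13,-59,200,-91.7),F(-13,-63,200,-91.7),F(-13,-63,262,-91.7))
```

```text
t 1.8167 at [560.7 -47.5 404. ] [-90.1   0.  -73.8] F [0.6 0.4 0.1] w 0.4
  turn [ 0.001  0.313 -0.   ] shift [ -8.4 134.   39.9] rows>= 4
  turn [ 0.001  0.313 -0.   ] shift [ -8.3 204.   40. ] rows>= 5
  turn [ 0.001  0.313 -0.   ] shift [-26.7 204.   41.9] rows>= 6
  turn [ 0.001  0.313 -0.   ] shift [-22.8 204.   41.5] rows>= 6
  turn [ 0.001  0.313 -0.   ] shift [-22.8 142.   41.4] rows>= 4
  turn [ 0.001  0.313 -0.   ] shift [ 82.8 141.9  41.9] rows>= 5
  turn [ 0.001  0.313 -0.   ] shift [ 82.8 203.9  42. ] rows>= 6
  turn [ 0.001  0.313 -0.   ] shift [ 70.  203.9  44.3] rows>= 6
  turn [ 0.001  0.313 -0.   ] shift [ 74.  203.9  43.9] rows>= 6
  turn [ 0.001  0.313 -0.   ] shift [ 73.9 141.9  43.8] rows>= 4
```

Request:
carry_out(increments=[[[0,0.313,0],[-8.5,134,40],1],[[0,0.313,0],[-8.5,134,40],1],[[0,0.313,0],[-8.5,134,40],1],[[0,0.313,0],[-8.5,134,40],1],[[0,0.313,0],[-8.5,170,40],1],[[0,0.313,0],[-8.5,204,40],1],[[0,0.313,0],[-13,204,40.5],1],[[0,0.313,0],[-18,204,41],1],[[0,0.313,0],[-22.5,204,41.5],1],[[0,0.313,0],[-26.5,204,42],1]])

```text
time_s: 2.65
ee_pos: [593.9, -8.9, 203.1]
ee_rot: [-89.7, -0.0, -91.0]
force: [1.0, -1.4, 0.9]
gripper_width: 0.9
```

Run:
```python
from h import *
F=lambda x,y,z,ps:(*f2w(x,y),z,ps)
plan(F(-25,37,200,-91.7),F(-25,33,200,-91.7),F(-25,33,262,-91.7),F(-14,-72,262,-91.7),F(-14,-72,200,-91.7),F(-13,-59,200,-91.7),F(-13,-63,200,-91.7),F(-13,-63,262,-91.7))
```

```text
t 2.65 at [593.9  -8.9 203.1] [-89.7  -0.  -91. ] F [ 1.  -1.4  0.9] w 0.9
  turn [-0.004  0.011  0.   ] shift [ 1.1  3.1 -0.7] rows>= 1
  turn [-0.004  0.011  0.   ] shift [5.1 3.1 0.1] rows>= 1
  turn [-0.004  0.011  0.   ] shift [  5.1 -58.9   0.3] rows>= 2
  turn [-0.004  0.011  0.   ] shift [105.7 -58.7  32.1] rows>= 4
  turn [-0.004  0.011  0.   ] shift [105.7   3.3  31.9] rows>= 3
  turn [-0.004  0.011  0.   ] shift [92.8  3.3 30.2] rows>= 3
  turn [-0.004  0.011  0.   ] shift [96.7  3.3 31. ] rows>= 3
  turn [-0.004  0.011  0.   ] shift [ 96.7 -58.7  31.3] rows>= 3
```

Request:
carry_out(increments=[[[0,0,0],[4,2,0],1],[[0,0,0],[5,-30,0],1],[[0,0,0],[5,-60,0],1],[[0,0,0],[40,-60,10],1],[[0,0,0],[75,-60,24],1],[[0,0,0],[105.5,-60,32],1],[[0,0,0],[105.5,-60,32],1],[[0,0,0],[105.5,-28,32],1],[[0,0,0],[105.5,2,32],1],[[0,0,0],[105.5,2,32],1]])

```text
time_s: 3.48
ee_pos: [621.0, -115.1, 194.7]
ee_rot: [-90.5, 0.1, -91.1]
force: [-2.0, 0.9, -0.7]
gripper_width: 0.4
```

Run:
```python
from h import *
F=lambda x,y,z,ps:(*f2w(x,y),z,ps)
plan(F(-14,-72,200,-91.7),F(-13,-59,200,-91.7),F(-13,-63,200,-91.7),F(-13,-63,265,-91.7),F(-110,-18,265,-79.5))
```

```text
t 3.4833 at [ 621.  -115.1  194.7] [-90.5   0.1 -91.1] F [-2.   0.9 -0.7] w 0.4
  turn [ 0.009  0.01  -0.002] shift [ 0.1 -5.3  2.9] rows>= 1
  turn [ 0.009  0.01  -0.002] shift [-12.9  -5.2   1.2] rows>= 1
  turn [ 0.009  0.01  -0.002] shift [-9.  -5.3  2. ] rows>= 1
  turn [ 0.009  0.01  -0.002] shift [ -9.1 -70.3   1.5] rows>= 2
  turn [ 0.009 -0.203 -0.003] shift [ -33.6  -69.3 -102.6] rows>= 4
```

Request:
carry_out(increments=[[[0,0,0],[-4,0,1],1],[[0,0,0],[-8,0,1],1],[[0,0,0],[-13,0,1],1],[[0,0,0],[-13,0,1],1],[[0,0,0],[-9,0,2],1],[[0,0,0],[-9,-35,2],1],[[0,0,0],[-9,-66,1],1],[[0,-0.1,0],[-20,-66,-40],1],[[0,-0.2,0],[-34,-66,-80],1],[[0,-0.21,0],[-34,-66,-103],1]])

```text
time_s: 4.32
ee_pos: [517.7, -78.2, 265.6]
ee_rot: [-90.1, 0.1, -78.8]
force: [-0.7, -0.4, -0.2]
gripper_width: 0.3
```

Request:
carry_out(increments=[[[0,0,0],[0,0,0],1]])

```text
time_s: 4.4
ee_pos: [515.9, -78.8, 265.2]
ee_rot: [-90.3, 0.1, -79.0]
force: [-0.4, 0.6, -0.1]
gripper_width: 0.7
```

Run:
```python
from h import *
c,P,o,d=wrist();save('w2',c['frame'])
fitall(P,o,d,dict(black=(603.9,19,10.5),green=(614.1,-74,9.77)))
FR[:]=np.load('fr.npy')
F=lambda x,y,z,ps:(*f2w(x,y),z,ps)
plan(F(-110,-18,200,-79.5),F(-75,-18,200,-79.5))
```

```text
frame [625.5 -40.9] 10.46 0.0212
black [604.3  16.8] 10.81 f= 0.0224 in frame [-10.3  60.6] 0.35
green [614.4 -74. ] 11.36 f= 0.0102 in frame [-16.9 -30.6] 0.91
t 4.45 at [518.7 -79.3 265.6] [-90.    0.  -79.1] F [ 0.2 -0.2 -0.1] w 0.4
  turn [ 0.     0.007 -0.   ] shift [ 0.5 65.6  0.9] rows>= 2
  turn [ 0.     0.007 -0.   ] shift [ 0.8 65.6 35.9] rows>= 2
```

Request:
carry_out(increments=[[[0,0,0],[1,33,1],1],[[0,0,0],[1,65,1],1],[[0,0,0],[1,65,12],1],[[0,0,0],[1,65,20],1],[[0,0,0],[1,65,26],1],[[0,0,0],[1,65,32],1],[[0,0,0],[1,65,37],1],[[0,0,0],[1,65,37],1],[[0,0,0],[1,65,10],1],[[0,0,0],[1,65,1],1]])

```text
time_s: 5.28
ee_pos: [521.0, -80.5, 200.9]
ee_rot: [-90.0, -0.0, -79.1]
force: [-1.9, 0.8, 0.2]
gripper_width: 0.6
```

Request:
carry_out(increments=[[[0,0,0],[-30,0,0],1],[[0,0,0],[-60,0,0],1],[[0,0,0],[-89,0,0],1],[[0,0,0],[-89,0,11],1],[[0,0,0],[-89,0,20],1],[[0,0,0],[-89,0,26],1],[[0,0,0],[-89,0,32],1],[[0,0,0],[-89,0,36.5],1],[[0,0,0],[-89,0,36.5],1],[[0,0,0],[-89,0,0],1]])

```text
time_s: 6.12
ee_pos: [509.7, 6.7, 200.2]
ee_rot: [-89.6, -0.1, -79.1]
force: [2.2, 0.1, 0.8]
gripper_width: 0.1
```

Run:
```python
from h import *
plan((430,69,300,4))
```

```text
t 6.1167 at [509.7   6.7 200.2] [-89.6  -0.1 -79.1] F [2.2 0.1 0.8] w 0.1
  turn [-0.005 -1.451  0.006] shift [ -76.1 -100.4  -65.8] rows>= 12
```

Request:
carry_out(increments=[[[0,-0.1,0],[0,-40,0],0],[[0,-0.2,0],[-10,-80,-10],0],[[0,-0.35,0],[-20,-110,-20],0],[[0,-0.47,0],[-40,-130,-35],0],[[0,-0.6,0],[-60,-130,-50],0],[[0,-0.7,0],[-76,-130,-66],0],[[0,-0.85,0],[-76,-130,-66],0],[[0,-0.97,0],[-76,-130,-66],0],[[0,-1.1,0],[-76,-130,-66],0],[[0,-1.22,0],[-76,-130,-66],0]])

```text
time_s: 6.95
ee_pos: [426.7, 68.7, 330.4]
ee_rot: [-90.0, -0.1, -10.0]
force: [-0.3, -0.8, 0.5]
gripper_width: 64.4
```

Request:
carry_out(increments=[[[0,-0.12,0],[0,0,0],0],[[0,-0.23,0],[0,0,0],0],[[0,-0.23,0],[0,0,0],0]])

```text
time_s: 7.2
ee_pos: [426.7, 68.6, 330.2]
ee_rot: [-90.0, -0.1, 2.9]
force: [0.2, -0.8, -0.9]
gripper_width: 84.0
```

Run:
```python
from h import *
c,P,o,d=wrist();save('w3',c['frame'])
fitall(P,o,d,dict(red=(428.1,73,-87),black=(615,16,10.5),green=(630,-70,10.5)),frame=False)
c=env.grab_frame('top');save('t3',c['frame'][100:300,200:460])
plan((428,70,330,4))
```

```text
red [428.4  72. ] -86.98 f= 0.0111 in frame [-172.1  147.7] -97.49
black [611.9  19.1] 10.44 f= 0.2636 in frame [-1.3 62.2] -0.07
green [617.3 -61.8] 10.37 f= 0.3934 in frame [-10.7 -18.3] -0.13
t 7.3 at [426.5  68.7 330. ] [-90.   -0.1   2.6] F [-0.5  0.6 -0.3] w 90.0
  turn [-0.    -0.024  0.001] shift [1.5 0.  1.2] rows>= 1
```

View pics/w3.png

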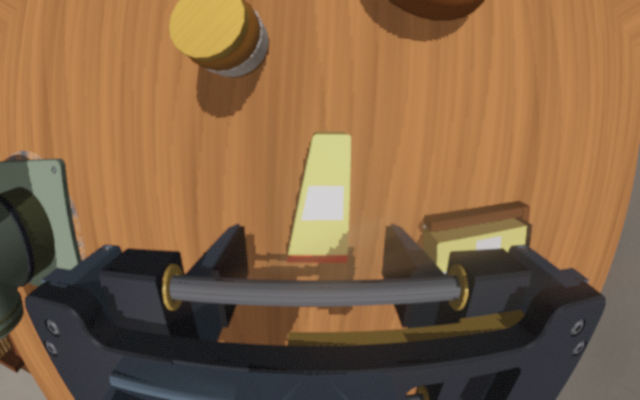

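Request:
carry_out(increments=[[[0,0,0],[3,20,-37],0],[[0,0,0],[3,60,-37],0],[[0,0,0],[3,100,-37],0],[[0,0,0],[3,130,-37],0],[[0,0,0],[3,130,-37],0.4],[[0,0,0],[3,130,-37],0.6],[[0,0,0],[3,130,-37],0.6],[[0,0,0],[3,130,-37],0.6],[[0,0,0],[3,130,-37],0.6],[[0,0,0],[3,130,-37],0.6]], force=15)

```text
time_s: 8.13
ee_pos: [431.3, 32.5, 201.3]
ee_rot: [-90.0, -0.2, 2.9]
force: [-0.6, 0.6, 7.0]
gripper_width: 56.4
```

Run:
```python
from h import *
F=lambda x,y,z,ps:(*f2w(x,y),z,ps)
plan((405,-50,200,-79.5),F(-170,28,200,-79.5),F(-80,28,200,-79.5))
```

```text
t 8.1333 at [431.3  32.5 201.3] [-90.   -0.2   2.9] F [-0.6  0.6  7. ] w 56.4
  turn [-0.003  1.438  0.003] shift [-30.4   1.2 -81. ] rows>= 12
  turn [-0.003  1.438  0.003] shift [ 17.    1.4 -78.7] rows>= 12
  turn [-0.003  1.438  0.003] shift [106.2   1.7 -66.8] rows>= 12
```

Request:
carry_out(increments=[[[0,0.05,0],[-3,0,-8],0.6],[[0,0.13,0],[-6,0,-16],0.6],[[0,0.21,0],[-10,0,-26],0.6],[[0,0.3,0],[-15,0,-36],0.6],[[0,0.39,0],[-20,0,-46],0.6],[[0,0.48,0],[-25,0,-56],0.6],[[0,0.57,0],[-28,0,-64],0.6],[[0,0.66,0],[-30,0,-72],0.6],[[0,0.75,0],[-30,0,-78],0.6],[[0,0.84,0],[-30,0,-81],0.6]])

```text
time_s: 8.97
ee_pos: [405.8, -50.4, 201.3]
ee_rot: [-89.8, -0.2, -45.6]
force: [1.0, 1.7, 6.1]
gripper_width: 56.4
```

Request:
carry_out(increments=[[[0,0.09,0],[0,0,0],0.6],[[0,0.18,0],[0,0,0],0.6],[[0,0.27,0],[0,0,0],0.6],[[0,0.36,0],[0,0,0],0.6],[[0,0.45,0],[0,0,0],0.6],[[0,0.53,0],[0,0,0],0.6],[[0,0.58,0],[0,0,0],0.6],[[0,0.6,0],[0,0,0],0.6],[[0,0.6,0],[0,0,0],0.6]])

```text
time_s: 9.72
ee_pos: [406.0, -50.2, 201.4]
ee_rot: [-89.7, -0.1, -79.7]
force: [1.3, -1.0, 6.2]
gripper_width: 56.4
```

Run:
```python
from h import *
c,P,o,d=wrist();save('w4',c['frame'])
b=f2w(-167.5,28)
w=lambda x,y,a:(*f2w(x,y),FR[2]+a)
s=env.state();a=np.radians(-79.5+90);x,y=s['ee_pos'][:2]
fitall(P,o,d,dict(red=(x+40*np.cos(a),y+40*np.sin(a),190.5),black=w(0,61,0),green=w(0,-30,0)))
FR[:]=np.load('fr.npy')
F=lambda x,y,z,ps:(*f2w(x,y),z,ps)
plan(F(-170,28,200,-79.5),F(-80,28,200,-79.5))
```

```text
frame [670.1 -72.1] -19.94 0.0007
red [445.1 -42.8] 191.27 f= 0.0901 in frame [-221.5  -49.2] -148.8
black out of view
green out of view
t 9.7667 at [406.  -50.2 201.4] [-89.7  -0.1 -79.6] F [ 0.8 -0.5  5.9] w 56.4
  turn [-0.005 -0.002  0.002] shift [ 3.6  1.6 46.4] rows>= 2
  turn [-0.005 -0.002  0.002] shift [  3.3   2.  136.4] rows>= 4
```

View pics/w4.png

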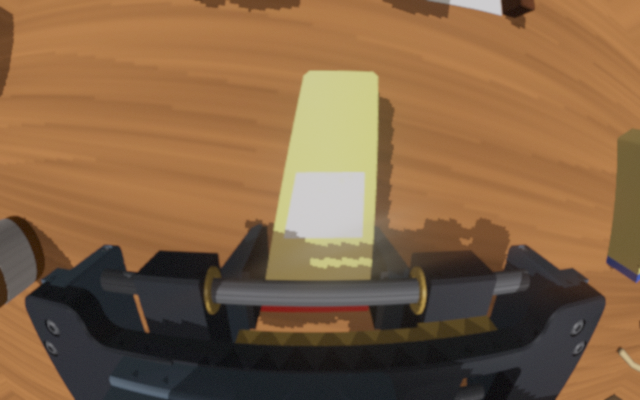

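Request:
carry_out(increments=[[[0,0,0],[2,0,8],0.6],[[0,0,0],[3.5,0,20],0.6],[[0,0,0],[3.5,0,34],0.6],[[0,0,0],[3.5,0,48],0.6],[[0,0,0],[3.5,0,63],0.6],[[0,0,0],[3.5,0,78],0.6],[[0,0,0],[3.5,0,93],0.6],[[0,0,0],[3.5,0,108],0.6],[[0,0,0],[3.5,0,122],0.6],[[0,0,0],[3.5,0,133],0.6]])

```text
time_s: 10.6
ee_pos: [536.7, -29.3, 200.8]
ee_rot: [-90.0, 0.0, -79.6]
force: [-2.6, -0.6, 3.9]
gripper_width: 56.5
```

Request:
carry_out(increments=[[[0,0,0],[0,0,0],0.6],[[0,0,0],[0,0,0],0.35],[[0,0,0],[0,0,0],0.2],[[0,0,0],[0,0,0],0.1]])

```text
time_s: 10.93
ee_pos: [535.5, -29.6, 199.8]
ee_rot: [-90.0, 0.0, -79.6]
force: [-0.1, 0.6, 1.1]
gripper_width: 69.9
```

Run:
```python
from h import *
c,P,o,d=wrist();save('w5',c['frame'][:300,100:540])
F=lambda x,y,z,ps:(*f2w(x,y),z,ps)
plan(F(-80,28,265,-79.5),F(-145,30,265,-79.5),F(-145,25,200,-79.5),F(-76,25,200,-79.5))
```

```text
t 10.9833 at [535.5 -29.7 199.8] [-90.    0.  -79.6] F [-0.4 -0.3 -0.2] w 73.6
  turn [ 0.001 -0.003 -0.   ] shift [  0.2 -65.2   5.2] rows>= 2
  turn [ 0.001 -0.003 -0.   ] shift [ -1.6 -65.2 -59.8] rows>= 3
  turn [ 0.001 -0.003 -0.   ] shift [  3.4  -0.2 -59.7] rows>= 2
  turn [ 0.001 -0.003 -0.   ] shift [ 3.2 -0.2  9.3] rows>= 1
```

View pics/w5.png

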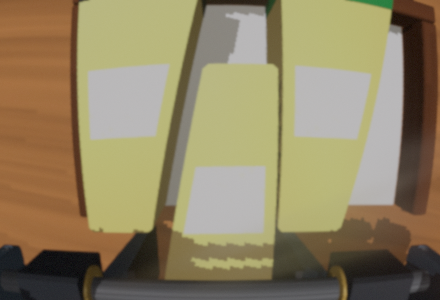

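Request:
carry_out(increments=[[[0,0,0],[0,-35,0],0.2],[[0,0,0],[0,-66,0],0.5],[[0,0,0],[0,-66,-30],1],[[0,0,0],[3,-66,-60],1],[[0,0,0],[4,-66,-62],1],[[0,0,0],[4,-66,-62],1],[[0,0,0],[4,-66,-62],1],[[0,0,0],[4,-30,-62],1],[[0,0,0],[4,0,-62],1],[[0,0,0],[4,0,-62],1]])

```text
time_s: 11.82
ee_pos: [475.0, -44.3, 195.5]
ee_rot: [-90.5, 0.2, -79.6]
force: [-0.6, -0.0, 0.6]
gripper_width: 15.7
```

Run:
```python
from h import *
F=lambda x,y,z,ps:(*f2w(x,y),z,ps)
plan(F(-121,24,200,-79.5),F(-75,24,200,-79.5))
```

```text
t 11.8167 at [475.  -44.3 195.5] [-90.5   0.2 -79.6] F [-0.6 -0.   0.6] w 15.7
  turn [ 0.009 -0.002 -0.003] shift [ 0.8 -4.7 26.4] rows>= 1
  turn [ 0.009 -0.002 -0.003] shift [ 0.7 -5.1 72.4] rows>= 2
```

Request:
carry_out(increments=[[[0,0,0],[1,0,10],1],[[0,0,0],[1,0,20],1],[[0,0,0],[1,0,28],1],[[0,0,0],[1,0,35],1],[[0,0,0],[1,0,42],1],[[0,0,0],[1,0,49],1],[[0,0,0],[1,0,56],1],[[0,0,0],[1,0,62],1],[[0,0,0],[1,0,67],1],[[0,0,0],[1,0,72],1]])

```text
time_s: 12.65
ee_pos: [546.2, -32.8, 199.5]
ee_rot: [-90.3, 0.0, -79.6]
force: [-12.6, -4.3, 7.2]
gripper_width: 0.7
```

Request:
carry_out(increments=[[[0,0,0],[0,0,0],1],[[0,0,0],[0,0,0],1]])

```text
time_s: 12.82
ee_pos: [545.9, -32.8, 199.3]
ee_rot: [-90.3, 0.0, -79.6]
force: [-6.2, -1.1, 2.8]
gripper_width: 0.8
```

Run:
```python
from h import *
c,P,o,d=wrist();save('w6',c['frame'][:300,100:540])
F=lambda x,y,z,ps:(*f2w(x,y),z,ps)
plan(F(-75,24,200,-79.5),F(-120,24,200,-79.5),F(-120,24,404,-79.5))
```

```text
t 12.8667 at [545.9 -32.8 199.2] [-90.3   0.  -79.6] F [-4.8 -1.   2.3] w 0.6
  turn [ 0.005 -0.002 -0.001] shift [-0.7 -0.8  0.6] rows>= 1
  turn [ 0.005 -0.002 -0.001] shift [ -0.6  -0.5 -44.4] rows>= 2
  turn [ 0.005 -0.002 -0.001] shift [  -0.8 -204.5  -45.3] rows>= 6
```

View pics/w6.png

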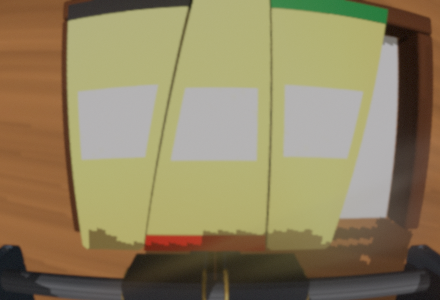

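Request:
carry_out(increments=[[[0,0,0],[0,0,-20],1],[[0,0,0],[0,-15,-45],1],[[0,0,0],[0,-55,-45],1],[[0,0,0],[0,-95,-45],0.5],[[0,0,0],[0,-135,-45],0],[[0,0,0],[0,-175,-45],0],[[0,0,0],[0,-204,-45],0],[[0,0,0],[0,-204,-45],0]])

```text
time_s: 13.53
ee_pos: [504.3, -40.9, 410.8]
ee_rot: [-89.1, -0.2, -79.6]
force: [0.7, 0.1, 0.2]
gripper_width: 30.8
```

Run:
```python
from h import *
c,P,o,d=wrist();save('w7',c['frame'][:300,100:540])
w=lambda x,y,a:(*f2w(x,y),FR[2]+a)
fitall(P,o,d,dict(black=w(0,61,0),red=w(0,28,180),green=w(0,-31,0)))
plan((457,-349,330,-55.3))
```

```text
frame [624.6 -41.4] 10.64 0.0068
black [614.7   9.4] 9.1 f= 0.1464 in frame [-0.4 51.7] -1.55
red [621.2 -15.2] 183.61 f= 0.2719 in frame [ 1.5 26.3] 172.97
green [628.8 -63.6] 9.35 f= 0.1371 in frame [ -0.  -22.7] -1.29
t 13.5833 at [503.7 -40.8 407.5] [-89.5  -0.1 -79.6] F [ 0.6  0.6 -0.5] w 34.8
  turn [-0.009 -0.425  0.004] shift [ 294.6   77.3 -102. ] rows>= 8
```

Request:
carry_out(increments=[[[0,-0.05,0],[37,10,-13],0],[[0,-0.1,0],[74,20,-26],0],[[0,-0.15,0],[110,30,-39],0],[[0,-0.2,0],[147,40,-52],0],[[0,-0.27,0],[184,50,-65],0],[[0,-0.34,0],[221,60,-78],0],[[0,-0.4,0],[258,70,-90],0],[[0,-0.425,0],[294,77,-102],0],[[0,-0.425,0],[294,77,-102],0],[[0,-0.425,0],[294,77,-102],0]])

```text
time_s: 14.42
ee_pos: [454.6, -349.9, 324.2]
ee_rot: [-90.0, 0.2, -55.5]
force: [0.3, 0.1, -0.5]
gripper_width: 91.1
```

Run:
```python
from h import *
c,P,o,d=wrist();save('w8',c['frame'])
t=fitall(P,o,d,dict(blue=(490.8,-327.5,-145.4)),frame=False)['blue']
cs,sn=np.cos(t[2]),np.sin(t[2]);g=t[:2]+[40*cs-.5*sn,40*sn+.5*cs]
plan((*g,200,np.degrees(t[2])+90))
```

```text
blue [ 490.5 -329.4] -145.45 f= 0.0104 in frame [-184.2 -258.3] -155.95
t 14.4667 at [ 454.9 -348.6  324.9] [-90.    0.2 -55.4] F [ 0.3 -0.3  0.1] w 91.7
  turn [ 0.     0.001 -0.003] shift [  5.3 124.9   0.2] rows>= 3
```

View pics/w8.png

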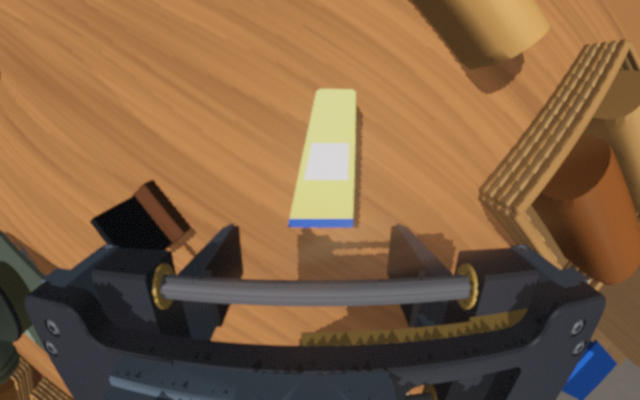

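Request:
carry_out(increments=[[[0,0,0],[5.3,30,0],0],[[0,0,0],[5.3,70,0],0],[[0,0,0],[5.3,105,0],0],[[0,0,0],[5.3,124,0],0],[[0,0,0],[5.3,124,0],0.4],[[0,0,0],[5.3,124,0],0.6],[[0,0,0],[5.3,124,0],0.6],[[0,0,0],[5.3,124,0],0.6],[[0,0,0],[5.3,124,0],0.6],[[0,0,0],[5.3,124,0],0.6]], force=15)

```text
time_s: 15.3
ee_pos: [458.7, -352.8, 204.3]
ee_rot: [-89.9, -0.1, -55.3]
force: [-0.2, 1.1, 4.6]
gripper_width: 56.6
```

Run:
```python
from h import *
F=lambda x,y,z,ps:(*f2w(x,y),z,ps)
plan((445,-200,200,-79.5),F(-170,-61,200,-79.5),F(-84,-61,200,-79.5))
```

```text
t 15.3 at [ 458.7 -352.8  204.3] [-89.9  -0.1 -55.3] F [-0.2  1.1  4.6] w 56.6
  turn [-0.002  0.423  0.002] shift [-133.4    4.    75.8] rows>= 4
  turn [-0.002  0.423  0.002] shift [-175.2    4.   133.3] rows>= 6
  turn [-0.002  0.423  0.002] shift [-140.     4.2  211.8] rows>= 7
```

Request:
carry_out(increments=[[[0,0.02,0],[-7,0,4],0.6],[[0,0.06,0],[-18,0,10],0.6],[[0,0.11,0],[-33,0,18],0.6],[[0,0.16,0],[-49,0,27],0.6],[[0,0.21,0],[-65,0,36],0.6],[[0,0.26,0],[-81,0,46],0.6],[[0,0.31,0],[-97,0,55],0.6],[[0,0.36,0],[-113,0,64],0.6],[[0,0.4,0],[-126,0,72],0.6],[[0,0.423,0],[-134,0,77],0.6]])

```text
time_s: 16.13
ee_pos: [445.8, -198.2, 204.3]
ee_rot: [-89.8, -0.2, -79.6]
force: [-0.1, -3.6, 3.8]
gripper_width: 56.5
```

Request:
carry_out(increments=[[[0,0,0],[0,0,0],0.6]])

```text
time_s: 16.22
ee_pos: [445.7, -197.5, 204.3]
ee_rot: [-89.8, -0.0, -79.5]
force: [0.8, 5.2, 7.9]
gripper_width: 56.4
```

Run:
```python
from h import *
F=lambda x,y,z,ps:(*f2w(x,y),z,ps)
plan(F(-170,-61,200,-79.5),F(-84,-61,200,-79.5))
```

```text
t 16.2167 at [ 445.7 -197.5  204.3] [-89.8  -0.  -79.5] F [0.8 5.2 7.9] w 56.4
  turn [-0.003 -0.     0.001] shift [-59.4   4.4  34.1] rows>= 2
  turn [-0.003 -0.     0.001] shift [-59.4   4.6 120.1] rows>= 4
```

Request:
carry_out(increments=[[[0,0,0],[-10,0,4],0.6],[[0,0,0],[-24,0,10],0.6],[[0,0,0],[-38,0,17],0.6],[[0,0,0],[-50,0,24],0.6],[[0,0,0],[-57,0,30],0.6],[[0,0,0],[-59.5,0,38],0.6],[[0,0,0],[-59.5,0,48],0.6],[[0,0,0],[-59.5,0,60],0.6],[[0,0,0],[-59.5,0,72],0.6],[[0,0,0],[-59.5,0,80],0.6]])

```text
time_s: 17.05
ee_pos: [513.2, -125.8, 204.0]
ee_rot: [-90.1, 0.0, -79.5]
force: [-6.0, -0.6, 9.8]
gripper_width: 56.2
```

Request:
carry_out(increments=[[[0,0,0],[0,0,0],0.6]])

```text
time_s: 17.13
ee_pos: [514.4, -125.7, 204.0]
ee_rot: [-89.9, -0.0, -79.5]
force: [-0.0, 0.8, 5.5]
gripper_width: 56.2
```

Run:
```python
from h import *
c,P,o,d=wrist();save('w9',c['frame'][:320,100:540])
F=lambda x,y,z,ps:(*f2w(x,y),z,ps)
plan(F(-84,-61,200,-79.5))
```

```text
t 17.1833 at [ 514.2 -125.7  204. ] [-89.8  -0.  -79.5] F [0.5 1.  3.7] w 56.3
  turn [-0.003 -0.     0.001] shift [-1.3  4.1 39.8] rows>= 1
```

View pics/w9.png

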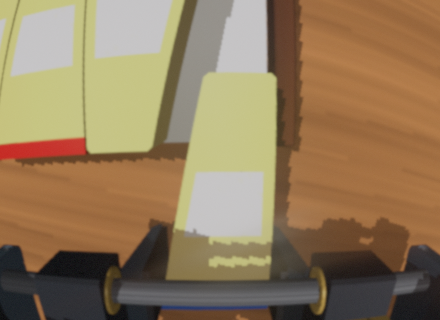

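Request:
carry_out(increments=[[[0,0,0],[-1.3,0,5],0.6],[[0,0,0],[-1.3,0,11],0.6],[[0,0,0],[-1.3,0,18],0.6],[[0,0,0],[-1.3,0,25],0.6],[[0,0,0],[-1.3,0,31],0.6],[[0,0,0],[-1.3,0,37],0.6],[[0,0,0],[-1.3,0,37],0.6],[[0,0,0],[-1.3,0,37],0.35],[[0,0,0],[-1.3,0,37],0.2],[[0,0,0],[-1.3,0,37],0.2]])

```text
time_s: 18.02
ee_pos: [549.3, -117.8, 202.9]
ee_rot: [-90.0, -0.0, -79.5]
force: [0.2, -0.3, -0.6]
gripper_width: 69.7
```

Request:
carry_out(increments=[[[0,0,0],[0,-35,0],0.2],[[0,0,0],[0,-66,0],0.5],[[0,0,0],[0,-66,-30],1],[[0,0,0],[3,-66,-60],1],[[0,0,0],[4,-66,-62],1],[[0,0,0],[4,-66,-62],1],[[0,0,0],[4,-66,-62],1],[[0,0,0],[4,-30,-62],1],[[0,0,0],[4,0,-62],1],[[0,0,0],[4,0,-62],1]])

```text
time_s: 18.85
ee_pos: [488.2, -132.2, 198.2]
ee_rot: [-90.5, 0.3, -79.5]
force: [-1.1, 0.5, 0.4]
gripper_width: 15.4
```

Run:
```python
from h import *
F=lambda x,y,z,ps:(*f2w(x,y),z,ps)
plan(F(-121,-66,200,-79.5),F(-75,-66,200,-79.5))
```

```text
t 18.85 at [ 488.2 -132.2  198.2] [-90.5   0.3 -79.5] F [-1.1  0.5  0.4] w 15.4
  turn [ 0.008  0.    -0.004] shift [ 2.1 -2.  29.5] rows>= 1
  turn [ 0.008  0.    -0.004] shift [ 2.1 -2.4 75.5] rows>= 2
```

Request:
carry_out(increments=[[[0,0,0],[2,0,10],1],[[0,0,0],[2,0,21],1],[[0,0,0],[2,0,30],1],[[0,0,0],[2,0,37],1],[[0,0,0],[2,0,44],1],[[0,0,0],[2,0,51],1],[[0,0,0],[2,0,58],1],[[0,0,0],[2,0,64],1],[[0,0,0],[2,0,70],1],[[0,0,0],[2,0,75.5],1]])

```text
time_s: 19.68
ee_pos: [562.7, -121.3, 202.5]
ee_rot: [-90.4, 0.0, -79.5]
force: [-15.6, -7.7, 8.1]
gripper_width: 0.3
```

Request:
carry_out(increments=[[[0,0,0],[0,0,0],1],[[0,0,0],[0,0,0],1]])

```text
time_s: 19.85
ee_pos: [562.5, -121.3, 202.3]
ee_rot: [-90.3, 0.1, -79.5]
force: [-6.5, -2.9, 2.9]
gripper_width: 0.5
```

Run:
```python
from h import *
c,P,o,d=wrist();save('w10',c['frame'][:320,60:540])
F=lambda x,y,z,ps:(*f2w(x,y),z,ps)
plan(F(-75,-66,200,-79.5))
```

```text
t 19.9 at [ 562.5 -121.3  202.3] [-90.3   0.1 -79.5] F [-7.2 -3.   3. ] w 0.7
  turn [ 0.005 -0.    -0.001] shift [-0.8  2.3  0.5] rows>= 1
```

View pics/w10.png

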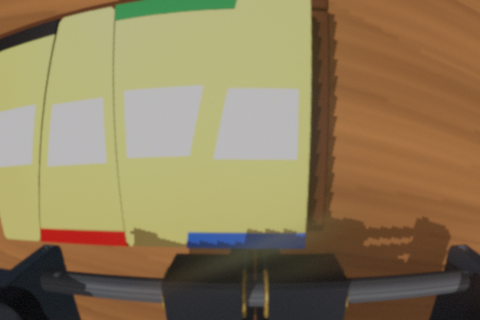

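Request:
carry_out(increments=[[[0,0,0],[0,0,-20],1],[[0,0,0],[-10,-15,-45],1],[[0,0,0],[-30,-50,-45],1],[[0,0,0],[-50,-85,-45],1],[[0,0,0],[-66,-120,-45],1],[[0,0,0],[-66,-160,-45],1],[[0,0,0],[-66,-200,-45],1],[[0,0,0],[-66,-204,-45],1],[[0,0,0],[-66,-204,-45],1],[[0,0,0],[-66,-204,-45],1]])

```text
time_s: 20.73
ee_pos: [507.5, -64.2, 406.5]
ee_rot: [-90.0, 0.0, -79.5]
force: [-0.3, 0.2, 0.7]
gripper_width: 0.9
```

Request:
carry_out(increments=[[[0,0,0],[0,0,0],1],[[0,0,0],[0,0,0],1]])

```text
time_s: 20.9
ee_pos: [507.3, -64.4, 404.8]
ee_rot: [-90.2, 0.1, -79.5]
force: [-1.0, -0.1, -0.7]
gripper_width: 0.6
```

Run:
```python
from h import *
c,P,o,d=wrist();save('w11',c['frame'][:300,100:540]);np.savez('w11.npz',P=P,o=o,d=d)
fitall(P,o,d,{})
q=local(onplane(o,d,45).reshape(-1,2),np.array([FR[0],FR[1],np.radians(FR[2])]));Z=P[...,2].ravel()
top=(Z>39)&(np.abs(q[:,0])<90)&(np.abs(q[:,1])<110)
for y in range(-88,92,8):
    s=top&(np.abs(q[:,1]-y)<1.5);print(y,np.sort(q[s,0])[[2,-3]].round(1))
for x in range(-54,60,18):
    s=top&(np.abs(q[:,0]-x)<1.5);print('x',x,np.sort(q[s,1])[[1,-2]].round(1))
plan()
```

```text
frame [625.1 -41.9] 10.54 0.0033
-88 [-60.2  59.3]
-80 [-60.4  59.6]
-72 [-59.6  59.1]
-64 [-59.8  58.4]
-56 [-60.   59.1]
-48 [-60.2  59.7]
-40 [-60.4  60.5]
-32 [-58.3  59.1]
-24 [-60.6  59.9]
-16 [-59.5  59.8]
-8 [-58.5  58.5]
0 [-58.5  58.5]
8 [-59.6  59.7]
16 [-58.4  59.9]
24 [-60.5  60. ]
32 [-60.4  58. ]
40 [-60.3  59.5]
48 [-59.   59.9]
56 [-58.8  60.3]
64 [-59.7  59.7]
72 [-59.5  59.3]
80 [-60.3  58.8]
88 [-58.9  59.4]
x -54 [-91.1  89.4]
x -36 [-90.6  90. ]
x -18 [-90.3  89.7]
x 0 [-90.1  90.6]
x 18 [-91.2  90.5]
x 36 [-91.4  89.5]
x 54 [-90.5  90.9]
t 20.95 at [507.4 -64.4 405. ] [-90.2   0.1 -79.5] F [-0.2  0.4 -0.2] w 0.9
```

View pics/w11.png

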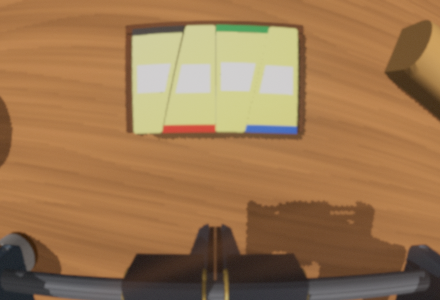

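Run:
```python
from h import *
c0=dict(np.load('top0.npz'));c=env.grab_frame('top');A,B=cloud(c0),cloud(c)
for n,(u,v) in dict(jar=(241,256),sign=(397,255),boule=(209,193),loaf=(433,126)).items():
    s=np.s_[v-28:v+29,u-34:u+35];print(n,[X[s][(X[s][...,2]>25)&(X[s][...,2]<105)].mean(0).round(1) for X in(A,B)],np.abs(c['frame'][s].astype(int)-c0['frame'][s]).mean().round(1))
env.job_done()
```

```text
jar [array([341.5, 212.2,  89.6]), array([341.4, 211.9,  89.5])] 4.8
sign [array([ 336.3, -212.7,   66.5]), array([ 335. , -212.6,   65.5])] 23.5
boule [array([520.3, 313.3,  67. ]), array([520.3, 313.5,  67. ])] 4.6
loaf [array([ 704.9, -336.6,   73.1]), array([ 705.1, -336.2,   73.1])] 5.0
the job is handed in; nothing more can be done
```

All four wedges are packed flat in the frame, and I handed the job in at about 21 s of the 72 s allowed. From the left they lie black, red, green, blue, alternately head to tail.

I first pushed black and green sideways and then home. Red and blue I slid across the counter in a light grip and pushed in with closed fingers. I never raised the arm while gripping a wedge.

**Rectangle:** from the wrist camera before hand-in, the block measures about 120 × 181 mm. Its ends sit within about 2 mm of ±60 mm in the frame, its sides are at about ±90.5 mm, and I saw no gaps between wedges. The readings scatter by 1–2 mm, so a gap of a millimetre or so at the rear rail would not show.

**Forces:** the largest I saw was about 19 N at the wrist. That comes from readings at the end of each move, so a brief peak could have been missed.

**Bystanders:** the jar and both loaves measure the same as at the start, within 0.4 mm. The sign's measured centre differs by 1.3 mm in x and its image patch changed more than the others. The arm was never planned near the sign, so I put this down to shadow or the arm partly covering it, but I did not confirm that.

**Failed checks:** the single-wedge fits of black, red and green after red went in, and of red while gripped, were poor. Touching neighbours and the fingers confused them. I relied on the pictures and on the overall rectangle measurement instead.

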